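# Set the click dial and start the drive eraser

## Robot

A 6-joint arm with a two-finger parallel gripper is mounted at the origin on the work surface. World frame = base frame: x ahead of the robot, y to its left, z up, the work surface at z = 0. Lengths are in m, angles in rad, forces in N, time in s.
With the tool pointing down it reaches from about 0.275 to 0.875 m from the base axis. Payload 12.5 kg.
Tool frame: the origin (TCP) lies at the very end of the fingers, on their centre line; the grasp point (between the pads) lies 19 mm behind it; x points along the fingers, y is the direction in which the jaws open and shut, and the axes are right-handed (so a half turn about x gives the same grasp; the last joint's range is limited). The gripper opens to 85 mm and grips with 20 to 120 N. Pads are 22 mm wide; open, the fingers measure 114 mm over their backs; the gripper's body (76 mm by 85 mm) begins 54 mm behind the grasp point. The pads swing forward as they close: fully open they stand 13 mm farther back than shut.
Start: joints at [-1.381, 0.351, 1.652, -0, 1.139, -0.085], TCP at [0.149, -0.529, 0.231] pointing down, gripper open.
Joint ranges: [-2.75, 2.75], [-0.79, 2.1], [0.01, 2.65], [-1.57, 4.71], [0.07, 3.14], [-2.87, 2.87]. Speed limits (rad/s): [2.22, 2.22, 2.79, 3.14, 3.14, 3.14].

## Interface

Orientations are given as a 3x3 rotation matrix whose columns are the frame's x, y, z axes.
In Python, from bench import manip gives the robot as it stands. Calls block until the motion is done:
- manip.move_ptp(position, orientation): joint-space move of the TCP to a pose.
- manip.move_l(position, attitude=None, max_speed=0.15): straight line of the TCP; attitude=None keeps the orientation; max_speed is the mean speed in m/s.
- manip.move_j(angles): joint-space move.
- manip.set_gripper(opening, effort=None): opening from 0.0 (shut) to 1.0 (fully open); effort is the grip in N (None keeps the last); returns when the fingers have stopped.
- manip.dwell(seconds).
- manip.inverse_kinematics(position, orientation): joint angles nearest the present ones, or None.
- manip.grab_frame(name): name is "scene" or "top" or "wrist"; returns (picture, depth): 384x512x3 uint8, red, green, blue; 384x512 float32, m along the optical axis (not along the pixel's ray), 0 where there is no reading.
- manip.get_calibration(name): a dict with "camera_matrix" (3x3 intrinsics, pixels), "k1" (the pictures are not rectified: a ray, as slopes to the right and down, at radius r is drawn at 1 + k1 r^2 times it, then the intrinsics apply), "R" (3x3) and "t" (3): a world point X has camera coordinates R X + t. Camera axes: x right, y down, z forward; pixel columns grow to the right and rows downward; lengths in m; the calibration is good to about 2 mm. A picture is of the moment at which its call begins: read the wrist's pose just before it. get_calibration takes no time and is no camera call; for the wrist camera it gives the pose at the moment of the call.
A pose or a line that the arm cannot do raises manip.Unreachable and nothing moves.
- manip.sign_off(): hands the job in, once; it reports no verdict.
Trained networks look in the newest picture that a camera, given by its name, has taken for a name from the list of things; names that differ only in an ending like _2 or _b are one class to them, and where a whole thing is asked for, a point or a joint stands for the part that bears it (a point fixed in the world has none). Each returns a list of dicts, best first, with "confidence" (0 to 1); they miss things now and then, are a little off and sometimes report something else, mostly with a low value. They report only what shows in the picture. A call takes as long as a camera call. They do not tell look-alikes from the thing itself.
- manip.look_for(camera, name): "at" ([x, y, z] in m, in world coordinates, good to about 4 mm: the middle of the surface that is visible of it).
Readings, each from a call of its own:
- manip.current_time(): time.
- manip.current_qpos(): joint angles.
- manip.current_joint_vel(): joint speeds.
- manip.current_joint_torque(): joint torques, N m.
- manip.current_ee_pos(): TCP position.
- manip.current_tcp_rot(): TCP orientation.
- manip.current_force(): force on the tool from outside, world axes, zero at the start.
- manip.current_ft_torque(): the same for the moment, N m.
- manip.current_grip_width(): opening from 0.0 (shut) to 1.0 (fully open).
Only numpy, scipy, OpenCV 4.12 (cv2) and the standard library are available. Lean on these libraries where they do the work, as an engineer would, in place of code of your own. Each camera call takes 0.05 s, during which the arm holds its last target.

## Task

Lay the blue drive cartridge flat in the bay of the drive eraser without dropping it, and turn the eraser's click dial to the sixth mark clockwise from the red zero mark (six clicks up from zero). Only when both are done, press the green start button fully down and let go. Leave the other things on the bench where they are.

Things in the scene. Friction and masses are not known exactly. Their poses are not given: they have to be found in the camera images.
- eraser: Drive eraser: fixed grey box, 220 mm (its x) by 300 mm (its y) by 70 mm high, top face level. Origin: centre of its underside; front towards its -x. On top: an open bay in its left half (+y); a black panel in its right half with the aluminium click dial (towards +x) and, 100 mm in front of that (-x), the green start button. Its place varies by 60 to 80 mm, its yaw by 0.2 rad either way.
- bay (a point): Centre of the bay's floor. The bay is a rectangular recess with a white floor, 130 mm along its x by 72 mm along its y, 12 mm deep below the eraser's top face. Axes as the eraser's. Its centre lies 65 mm to the left (+y) of the eraser's centre; the dial's axis lies 145 mm to its right (-y) and 35 mm beyond it (+x).
- drive: Loose blue drive cartridge, silver plate on top: a block 120 mm (its x) by 60 mm (its y) by 34 mm high, 0.25 to 0.5 kg, lying flat on the bench left or right of the eraser, long side up to 0.6 rad from world x. Origin: centre of its underside. Grip it across the 60 mm. Either way round fits the bay; laid home it stands 22 mm proud of the eraser's top.
- dial (a joint): Dial angle in rad: 0 at the red zero mark, growing as it turns clockwise seen from above, with stops at 0 and 3.77. A click (detent) every 0.4189 rad (24 degrees), one per mark: mark n is at 0.4189 n, mark six at 2.513. Past half a click it snaps on to the next by itself; leaving a click takes about 0.06 N m; it stays where left. Starts at one of the marks zero to three.
- dial_grip (a point): Point to grip the dial: on its axis, 36 mm above the eraser's top face. The dial is an aluminium disc of 72 mm diameter, 12 mm high, with an upright grip bar across it 66 mm long, 16 mm wide, its top 50 mm above the eraser's top face. The bar lies along this point's x axis and turns with the dial; +x is the pointer, the end with the orange stripe.
- dial_axis (a point): Dial's axis at the eraser's top face, fixed, axes as the eraser's. Ten marks (4 by 13 mm; zero is red with a dot, the others white) lie 46 to 58 mm from it, numbered zero to nine clockwise seen from above, 24 degrees apart: zero at 108 degrees anticlockwise from +x, so from the left, round the far (+x) side, to the right; mark six lies 36 degrees clockwise from +x.
- start_top (a point): Centre of the top of the green start button, 40 mm diameter, in a yellow collar on the eraser's panel; it is pressed straight down and springs back.
- start (a joint): Travel of the start button in m, 0 released, 0.008 fully down (about 5 N); it counts as pressed beyond 0.006.
- power_brick: Bystander: loose black power brick, 130 by 56 by 34 mm, lying on the other side of the eraser from the cartridge. Origin: centre of its underside, x along its length.
- parts_bin: Bystander: loose open red bin, 100 by 140 by 70 mm high, at the far left or far right of the eraser. Origin: centre of its underside.
- spray_can: Bystander: loose upright spray can, 64 mm diameter, 180 mm high, at the far left or far right of the eraser. Origin: centre of its underside.
- screwdriver: Bystander: loose screwdriver, 200 mm long, lying beyond the eraser, along its own x.
There are look-alikes about, which are no part of the job. Of the things that look like the drive, take the one that is farthest to the robot's left at the start.

How it is judged:
On the way, in this order (a step that is already met when the one before it is completed fails the run):
1. the cartridge lies in the bay and the dial is at mark six, both released (z of drive in the frame of bay between -0.005 and 0.005 m and horizontal distance between drive and bay below 0.012 m and angle between drive's own z axis and vertical below 0.06 rad and angle between the x axis of drive and the x axis of bay, either way round below 0.2 rad and value of joint dial between 2.3833 and 2.6433 rad and contact force between the fingers and drive below 0.1 N and contact force between the fingers and dial below 0.1 N), for 0.2 s.
2. the start button is pressed fully down (value of joint start above 0.006 m and z of drive in the frame of bay between -0.005 and 0.005 m and horizontal distance between drive and bay below 0.012 m and angle between drive's own z axis and vertical below 0.06 rad and angle between the x axis of drive and the x axis of bay, either way round below 0.2 rad and value of joint dial between 2.3833 and 2.6433 rad), for 0.05 s.
At the end, for the whole second after the job is handed in: Cartridge flat in the bay (5 mm in height, 12 mm off centre, 0.2 rad in length direction, either way round, tilt 0.06 rad); dial at mark six (2.513 rad, within 0.13); button pressed after that and up again (under 2 mm); all at rest; no bystander moved over 20 mm (z of drive in the frame of bay between -0.005 and 0.005 m and horizontal distance between drive and bay below 0.012 m and angle between drive's own z axis and vertical below 0.06 rad and angle between the x axis of drive and the x axis of bay, either way round below 0.2 rad and value of joint dial between 2.3833 and 2.6433 rad and value of joint start below 0.002 m and linear speed of drive below 0.02 m/s and velocity of joint dial below 0.1 rad/s and distance of each of power_brick, parts_bin, spray_can, screwdriver from where it was at the start of the episode below 0.02 m); the robot touches nothing.
It fails at once if the start button is pressed before the cartridge is in the bay and the dial at mark six (value of joint start above 0.005 m and not ((z of drive in the frame of bay between -0.005 and 0.005 m and horizontal distance between drive and bay below 0.012 m and angle between drive's own z axis and vertical below 0.06 rad and angle between the x axis of drive and the x axis of bay, either way round below 0.2 rad) and value of joint dial between 2.3833 and 2.6433 rad)).
It fails at once if the cartridge is dropped (falls free faster than 0.6 m/s, about 18 mm) (linear speed of drive above 0.6 m/s and contact force between the fingers and drive below 0.05 N).
It fails at once if a bystander is moved by more than 20 mm (distance of any of power_brick, parts_bin, spray_can, screwdriver from where it was at the start of the episode above 0.02 m).
It also fails if it takes over 70 s, if anything falls off the work surface, if the arm or the gripper's body presses on something with over 40 N, if the wrist force passes 120 N, or if a joint passes its speed limit or range.

## Working session

There is one attempt and no reset: what is moved stays moved. The work goes in short steps, each a Python script; the robot and the scene stay as the last script left them, time stands still between calls to the robot, and variables do not carry over. Pictures are saved under pics/ and viewed, and the job is handed in when it is done.

```bash
ls; mkdir -p pics; cat > h.py <<'E'
import numpy as np, cv2
from bench import manip
def save(name,img,scale=1):
    if scale!=1: img=cv2.resize(img,None,fx=scale,fy=scale,interpolation=cv2.INTER_CUBIC)
    cv2.imwrite('pics/'+name+'.png',img[:,:,::-1])
def cloud(depth,c):
    K=np.array(c['camera_matrix']);k1=c['k1'];R=np.array(c['R']);t=np.array(c['t'])
    v,u=np.mgrid[0:depth.shape[0],0:depth.shape[1]]
    pts=np.stack([u.ravel(),v.ravel()],1).astype(np.float64)[:,None]
    n=cv2.undistortPoints(pts,K,np.array([k1,0,0,0,0.]))[:,0]
    z=depth.ravel()
    X=np.c_[n*z[:,None],z]
    W=(X-t)@R
    W[z<=0]=np.nan
    return W.reshape(depth.shape+(3,))
def proj(P,c):
    rv=cv2.Rodrigues(np.array(c['R']))[0]
    return cv2.projectPoints(np.atleast_2d(np.array(P,float)),rv,np.array(c['t'],float),np.array(c['camera_matrix'],float),np.array([c['k1'],0,0,0,0.]))[0][:,0]
def down(yaw):
    # tool x down, y (jaw dir) at yaw in the horizontal plane
    x=np.array([0,0,-1.]);y=np.array([np.cos(yaw),np.sin(yaw),0]);z=np.cross(x,y)
    return np.stack([x,y,z],1)
E
python3 - <<'E'
from h import *
for n in ['scene','top','wrist']:
    p,d=manip.grab_frame(n);c=manip.get_calibration(n)
    save(n+'0',p,1.5);np.savez(n+'0.npz',p=p,d=d,**c)
    print(n,np.round(c['R'],3).tolist(),np.round(c['t'],3),c['k1'],np.round(c['camera_matrix'],1).tolist())
print(manip.current_tcp_rot().round(3) if hasattr(manip.current_tcp_rot(),'round') else manip.current_tcp_rot(), manip.current_time())
E
```

```text
pics
scene [[0.541, 0.841, 0.017], [0.569, -0.35, -0.744], [-0.62, 0.412, -0.667]] [-0.299 -0.248  1.521] -0.009724762912067855 [[458.1, 0.0, 255.3], [0.0, 458.1, 192.7], [0.0, 0.0, 1.0]]
top [[-0.082, -0.997, -0.006], [-0.973, 0.082, -0.214], [0.214, -0.012, -0.977]] [0.043 0.572 0.983] -0.025719790376606627 [[379.0, 0.0, 260.2], [0.0, 379.0, 192.8], [0.0, 0.0, 1.0]]
wrist [[0.272, -0.962, -0.001], [-0.93, -0.263, 0.258], [-0.248, -0.069, -0.966]] [-0.549 -0.034  0.377] -0.040365810360630035 [[266.8, 0.0, 253.8], [0.0, 266.8, 192.7], [0.0, 0.0, 1.0]]
[[-0.     0.271 -0.962]
 [ 0.001 -0.962 -0.271]
 [-1.    -0.001 -0.   ]] 0.15
```

View pics/top0.png

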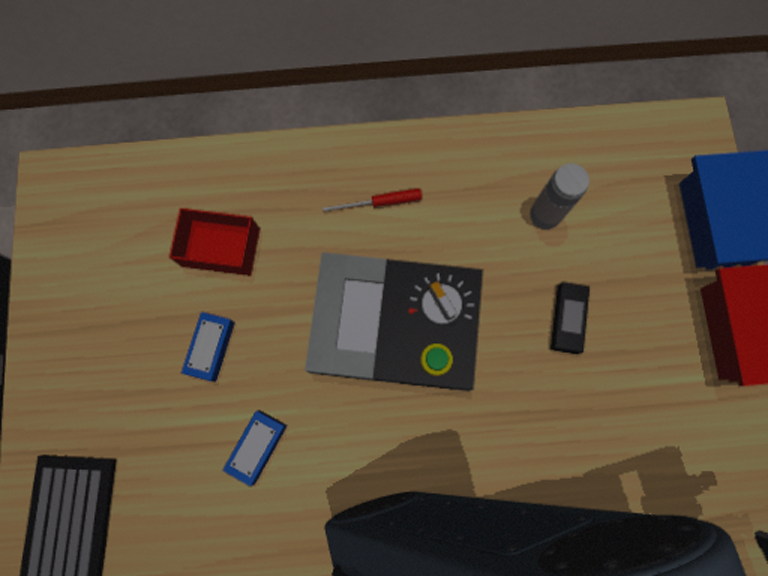

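View pics/scene0.png

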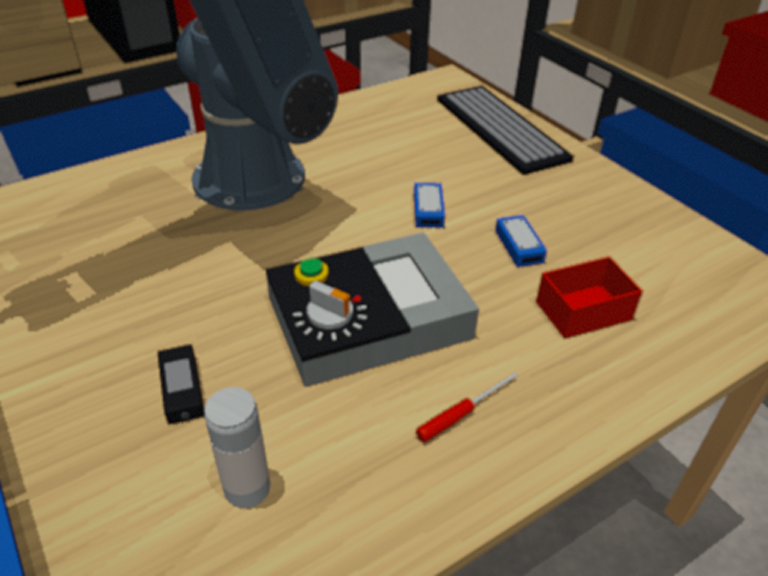

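In the top view (pixels of the 1.5x picture) there are two drive look-alikes, at (208,346) and (255,447). Left in the image is +y, so (208,346) looks like the one farthest left. I'll measure both and enlarge a crop.

```bash
cat > m.py <<'E'
from h import *
import sys
def load(n):
    f=np.load(n+'.npz');c={k:f[k] for k in ['camera_matrix','R','t']};c['k1']=float(f['k1']);return f['p'],f['d'],c
if __name__=='__main__':
    for cam in ['top','scene']:
        p,d,c=load(cam+'0');W=cloud(d,c);hsv=cv2.cvtColor(p,cv2.COLOR_RGB2HSV)
        print(cam)
        # blue drives: seeds by color on bench + top plane points
        blue=((hsv[...,0]>100)&(hsv[...,0]<125)&(hsv[...,1]>150)&(W[...,2]>0.0)&(W[...,2]<0.06)&(W[...,0]<0.95)&(np.abs(W[...,1])<0.7)).astype(np.uint8)
        n,l,s,ce=cv2.connectedComponentsWithStats(cv2.morphologyEx(blue,cv2.MORPH_CLOSE,np.ones((3,3))))
        for i in range(1,n):
            if s[i,4]<60: continue
            # fill hull, take points on top z
            m=np.zeros_like(blue);cs,_=cv2.findContours((l==i).astype(np.uint8),0,2);cv2.fillPoly(m,[cv2.convexHull(np.vstack(cs))],1)
            P=W[(m>0)];P=P[np.isfinite(P[:,0])];zt=np.median(P[P[:,2]>0.025][:,2]);T=P[np.abs(P[:,2]-zt)<0.006]
            r=cv2.minAreaRect((T[:,:2]*1000).astype(np.float32));print('blue',ce[i].round(1),'ztop',zt.round(4),'rect',np.round(r[0],1),np.round(r[1],1),round(r[2],1),len(T))
        # eraser top
        m=(np.abs(W[...,2]-0.07)<0.004)&(W[...,0]>0.3)&(W[...,0]<0.8)&(np.abs(W[...,1])<0.4)
        n,l,s,ce=cv2.connectedComponentsWithStats(m.astype(np.uint8));i=1+np.argmax(s[1:,4])
        T=W[l==i];r=cv2.minAreaRect((T[:,:2]*1000).astype(np.float32));print('eraser',np.round(r[0],1),np.round(r[1],1),round(r[2],1),'z',np.median(T[:,2]).round(4))
        # button green, orange, red mark
        for nm,h0,h1,s0,v0 in [('green',50,80,120,60),('orange',10,20,150,120),('yellow',24,34,150,100)]:
            m=(hsv[...,0]>=h0)&(hsv[...,0]<=h1)&(hsv[...,1]>s0)&(hsv[...,2]>v0)&(W[...,2]>0.06)&(W[...,2]<0.14)&(W[...,0]<0.8)
            P=W[m];print(nm,m.sum(),np.nanmean(P,0).round(4),np.nanmedian(P,0).round(4))
        m=((hsv[...,0]<6)|(hsv[...,0]>174))&(hsv[...,1]>150)&(np.abs(W[...,2]-.07)<0.01)&(np.abs(W[...,1])<0.35)&(W[...,0]<.75)
        print('red',m.sum(),np.nanmean(W[m],0).round(4))
    p,d,c=load('top0');save('crop_drives',p[190:340,100:220],5)
    save('crop_dial',p[165:270,200:330],6)
E
python3 m.py
python3 - <<'E'
from h import *
for n in ['drive','bay','dial','dial_grip','start_top','power_brick','spray_can','parts_bin']:
    try:
        print(n,[(np.round(r['at'],3).tolist(),round(r['confidence'],2)) for r in manip.look_for('top',n)])
    except Exception as e: print(n,e)
E
```

```text
top
blue [464.6 149. ] ztop 0.0845 rect [ 653.9 -595.3] [177.2  21.1] 6.2 82
blue [140.3 232. ] ztop 0.0344 rect [501.7 346.6] [ 60.4 118.4] 70.6 893
blue [170.4 298.3] ztop 0.0342 rect [311.8 264.5] [ 60.8 119.9] 58.0 1022
eraser [518.2  -8.7] [300.5 221. ] 79.0 z 0.0702
green 165 [ 0.4377 -0.0736  0.094 ] [ 0.4377 -0.0733  0.0941]
orange 38 [ 0.5582 -0.0755  0.1199] [ 0.5536 -0.0853  0.1209]
yellow 134 [ 0.4373 -0.0737  0.0826] [ 0.4356 -0.073   0.0823]
red 189 [0.6713 0.2546 0.0677]
scene
blue [285.1 143.5] ztop 0.0354 rect [320.4 260.1] [ 54.4 114.7] 55.2 283
blue [346.2 165.1] ztop 0.0354 rect [507.8 342.2] [ 57.  114.3] 72.6 379
eraser [518.5  -7.4] [301.4 227.3] 78.8 z 0.0713
green 138 [ 0.4441 -0.0763  0.0941] [ 0.445  -0.0766  0.0945]
orange 99 [0.6101 0.0952 0.0997] [ 0.5664 -0.0783  0.1197]
yellow 131 [ 0.448  -0.0796  0.0821] [ 0.453  -0.0856  0.0827]
red 354 [0.4956 0.2407 0.0676]
drive [([0.498, 0.339, 0.033], 0.75), ([0.313, 0.261, 0.034], 0.65)]
bay [([0.511, -0.008, 0.071], 0.82)]
dial [([0.529, -0.093, 0.079], 0.65)]
dial_grip [([0.533, -0.093, 0.08], 0.77), ([0.497, -0.335, 0.036], 0.46)]
start_top [([0.437, -0.076, 0.097], 0.54)]
power_brick [([0.498, -0.333, 0.031], 0.72)]
spray_can [([0.702, -0.311, 0.16], 0.55)]
parts_bin [([0.708, 0.331, 0.011], 0.57)]
```

View pics/crop_drives.png

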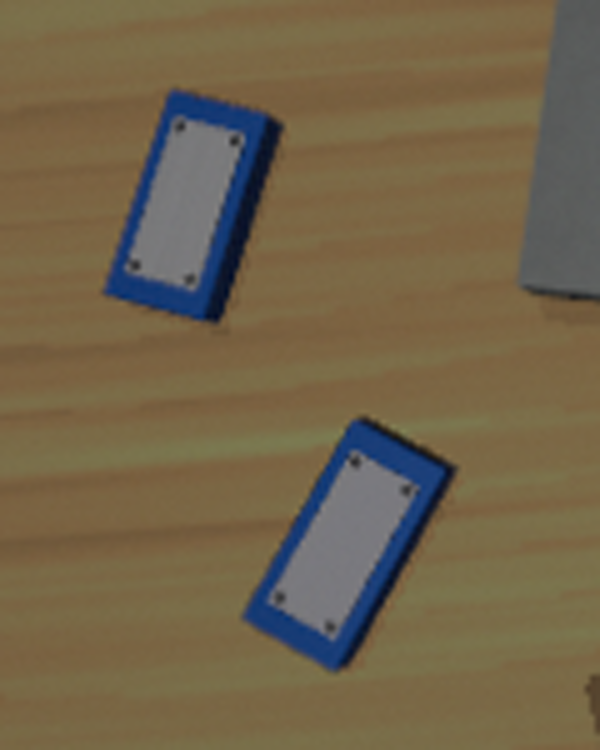

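View pics/crop_dial.png

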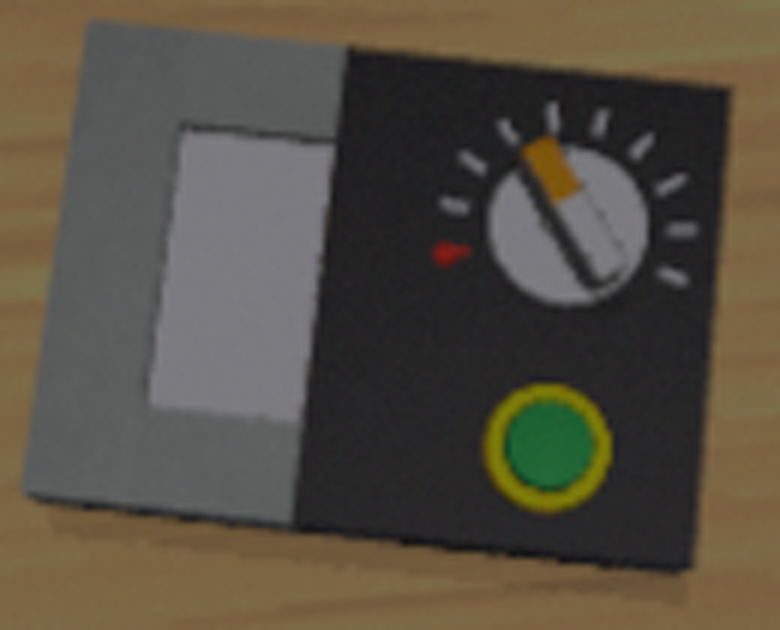

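Both look-alikes measure 120 x 60 mm. They sit at y=0.347 (crop 190,205) and y=0.265 (crop 350,545). The upper-left one has the larger y, so it is the farthest left and is my target. The dial pointer (crop 545,160) looks to be at mark 3. Next I'll hover with the wrist camera to refine the eraser pose.

```bash
python3 - <<'E'
from h import *
manip.move_ptp([0.42,-0.02,0.34],down(np.radians(-101)))
p,d=(lambda c:manip.grab_frame('wrist'))(0);c=manip.get_calibration('wrist')
save('wrist1',p,1.5);np.savez('wrist1.npz',p=p,d=d,**c)
print(manip.current_time(),manip.current_qpos(),manip.current_ee_pos())
E
```

```text
2.7083 [-1.59462193e-01  3.42267848e-03  1.80169582e+00 -6.05419890e-05
  1.33674411e+00  1.60395181e+00] [ 0.42006037 -0.02047561  0.33985937]
```

View pics/wrist1.png

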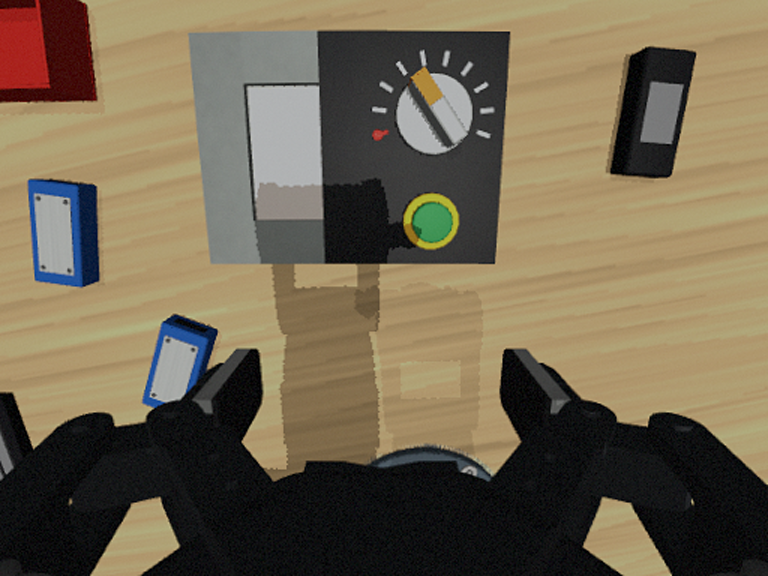

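The view shows the eraser, with the dial at (434,112), the pointer at (427,85), the red zero at (380,134), the button at (432,221) and the bay at (285,150). The two cartridges are at (63,233) and (178,360). I'll measure from this frame.

```bash
cat > m2.py <<'E'
from m import *
p,d,c=load('wrist1');W=cloud(d,c);hsv=cv2.cvtColor(p,cv2.COLOR_RGB2HSV)
def rect(T): r=cv2.minAreaRect((T[:,:2]*1000).astype(np.float32));return np.round(r[0],1),np.round(r[1],1),round(r[2],1)
roi=np.zeros(d.shape,bool);roi[10:185,120:350]=1
Z=W[...,2]
T=W[roi&(abs(Z-.0705)<.004)];print('eraser',rect(T),np.median(T[:,2]))
T=W[roi&(abs(Z-.058)<.004)];
n,l,s,ce=cv2.connectedComponentsWithStats((roi&(abs(Z-.058)<.004)).astype(np.uint8));i=1+np.argmax(s[1:,4]);T=W[l==i];print('bayfloor',rect(T),np.median(T[:,2]))
n,l,s,ce=cv2.connectedComponentsWithStats((roi&(abs(Z-.082)<.003)&(W[...,0]>.49)).astype(np.uint8));i=1+np.argmax(s[1:,4]);T=W[l==i];print('disc',rect(T),cv2.minEnclosingCircle((T[:,:2]*1000).astype(np.float32)))
T=W[roi&(abs(Z-.12)<.004)];print('bartop',rect(T),len(T),np.median(T[:,2]))
m=roi&(hsv[...,0]>=50)&(hsv[...,0]<=80)&(hsv[...,1]>100);T=W[m];print('green',np.nanmean(T,0),cv2.minEnclosingCircle((T[:,:2]*1000).astype(np.float32)),np.nanpercentile(T[:,2],[5,50,95]))
m=roi&(hsv[...,0]>=8)&(hsv[...,0]<=22)&(hsv[...,1]>120)&(Z>.11);print('orange',np.nanmean(W[m],0))
m=roi&((hsv[...,0]<6)|(hsv[...,0]>174))&(hsv[...,1]>120);print('red',np.nanmean(W[m],0),m.sum())
roi[:]=0;roi[115:195,15:70]=1
T=W[roi&(abs(Z-.034)<.005)];print('drive',rect(T),np.median(T[:,2]))
E
python3 m2.py
```

```text
eraser (array([517. ,  -7.5]), array([301.8, 220. ]), 79.0) 0.06859792444241197
bayfloor (array([529.8,  57.7]), array([ 72. , 130.6]), 78.2) 0.05725778405097411
disc (array([524.9, -77. ]), array([69.3, 34.2]), 34.2) ((532.3638305664062, -88.05913543701172), 34.78171157836914)
bartop (array([535.8, -92.6]), array([66.6, 16.3]), 25.1) 689 0.11867473971378234
green [ 0.43798658 -0.07011955  0.09122048] ((446.5863342285156, -25.90935516357422), 67.67752838134766) [0.09011255 0.09229313 0.0936635 ]
orange [ 0.55354133 -0.08418258  0.11936005]
red [ 0.52723045 -0.03787221  0.06920655] 62
drive (array([502.2, 347.4]), array([ 63.1, 120.1]), 70.3) 0.03294024799904801
```

The fits agree across views: eraser yaw -11°, dial axis (0.536,-0.093), bar at 25° in the world frame (36° in the eraser frame, so mark 3), bay (0.530,0.057), drive (0.502,0.347) at yaw -19.5°. The dial needs three clicks clockwise (72°).

```bash
python3 - <<'E'
from h import *
D=down(np.radians(-65)); x,y=0.5363,-0.0927
manip.move_ptp([x,y,0.20],D)
manip.move_l([x,y,0.089],max_speed=0.12)
print('F',np.round(manip.current_force(),1))
manip.set_gripper(0.0,30); print('w',manip.current_grip_width(),np.round(manip.current_force(),1),np.round(manip.current_ft_torque(),2))
q=np.array(manip.current_qpos());print(q.round(3))
for k in range(1,7):
    q2=q.copy();q2[5]+=np.radians(12*k);manip.move_j(q2)
    print(k,np.round(manip.current_force(),1),np.round(manip.current_ft_torque(),2),np.degrees(manip.current_qpos()[5]-q[5]).round(1))
manip.dwell(0.2)
manip.set_gripper(0.7);manip.dwell(0.1)
print('F',np.round(manip.current_force(),1))
manip.move_l([x,y,0.20],max_speed=0.15)
print(manip.current_time())
E
```

```text
F [ 0.7 -0.4  0.5]
w 0.17755964891436662 [ 0.7 -4.9  1.9] [-0.66  0.06 -0.04]
[-2.57e-01  5.30e-01  1.78e+00 -1.00e-03  8.31e-01  8.78e-01]
1 [ 1.3 -3.5  0.2] [-0.49 -0.01 -0.03] 11.8
2 [ 0.5 -5.4 -0. ] [-0.61 -0.05 -0.05] 23.8
3 [ 0.5 -6.8  0.4] [-0.87 -0.11 -0.05] 35.8
4 [ 0.3 -6.8 -0.6] [-1.11 -0.08 -0.04] 47.8
5 [-0.4 -7.7 -0.5] [-1.19 -0.01  0.  ] 59.8
6 [-0.7 -9.6 -0.5] [-1.39  0.06 -0.05] 71.8
F [-0.2  0.8 -0.4]
8.8
```

```bash
python3 - <<'E'
from h import *
manip.move_ptp([0.45,0.10,0.32],down(np.radians(-101)))
p,d=manip.grab_frame('wrist');c=manip.get_calibration('wrist')
save('wrist2',p,1.5);np.savez('wrist2.npz',p=p,d=d,**c)
W=cloud(d,c);Z=W[...,2];m=(abs(Z-.12)<.005)&(np.hypot(W[...,0]-.536,W[...,1]+.093)<.05)
T=W[m];r=cv2.minAreaRect((T[:,:2]*1000).astype(np.float32));print(r,m.sum())
hsv=cv2.cvtColor(p,cv2.COLOR_RGB2HSV);o=m&(hsv[...,0]>=8)&(hsv[...,0]<=22)&(hsv[...,1]>120);v=np.nanmean(W[o],0)[:2]-np.array(r[0])/1000;print('pointer world deg',np.degrees(np.arctan2(v[1],v[0])))
print(manip.current_time())
E
```

```text
((535.8355102539062, -93.08584594726562), (16.75922203063965, 67.97413635253906), 42.73641586303711) 765
pointer world deg -47.10223110518118
9.8083
```

View pics/wrist2.png

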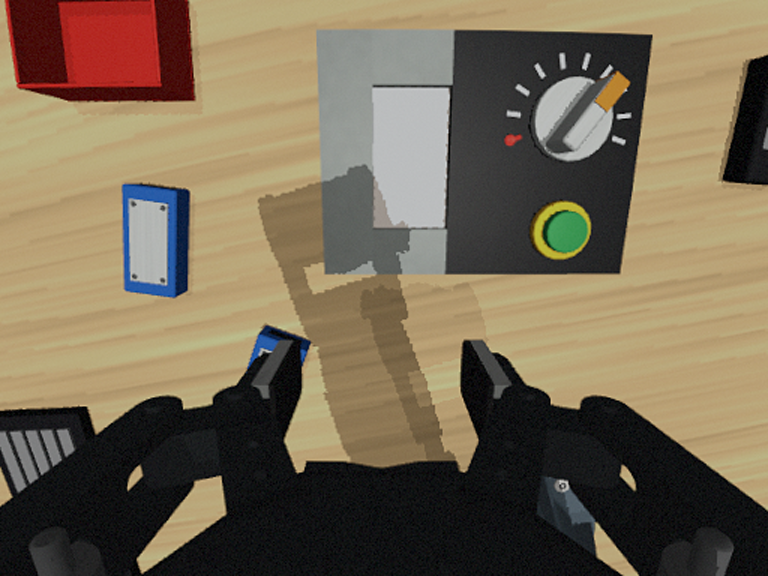

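The dial points at -36° in the eraser frame, which is mark six (orange stripe at (613,92)). Now the left cartridge, at (155,240) in this view.

```bash
python3 - <<'E'
from h import *
D=down(np.radians(-109.5)); x,y=0.502,0.347
manip.set_gripper(1.0,60)
manip.move_ptp([x,y,0.16],D)
print(manip.current_qpos().round(2))
manip.move_l([x,y,0.010],max_speed=0.12)
print('F',np.round(manip.current_force(),1))
manip.set_gripper(0.0,60); print('w',manip.current_grip_width(),np.round(manip.current_force(),1),np.round(manip.current_ft_torque(),2))
manip.move_l([x,y,0.030],max_speed=0.05)
manip.dwell(0.2)
print('w',manip.current_grip_width(),np.round(manip.current_force(),1),np.round(manip.current_ft_torque(),2))
for n in ['wrist','scene']:
    p,d=manip.grab_frame(n);c=manip.get_calibration(n);save(n+'3',p,1.5);np.savez(n+'3.npz',p=p,d=d,**c)
print(manip.current_time(),manip.current_ee_pos())
E
```

```text
[ 0.53  0.53  1.55 -0.    1.05  2.44]
F [-0.1  0.2  0.7]
w 0.6871959583277785 [-1.2 -0.5  5.3] [-0.27  0.2   0.05]
w 0.6883495450412697 [ 0.9  0.9 -2.2] [-0.    0.05 -0.01]
13.9583 [0.50187919 0.34693053 0.02976424]
```

View pics/wrist3.png

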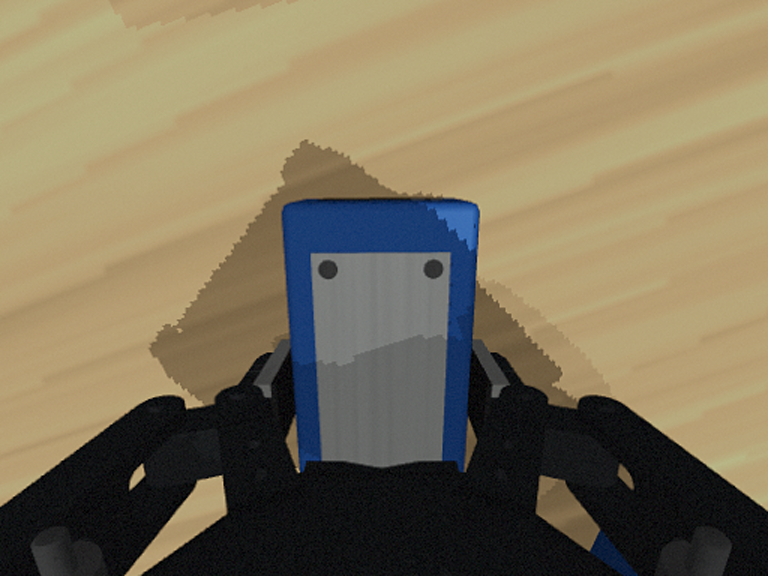

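View pics/scene3.png

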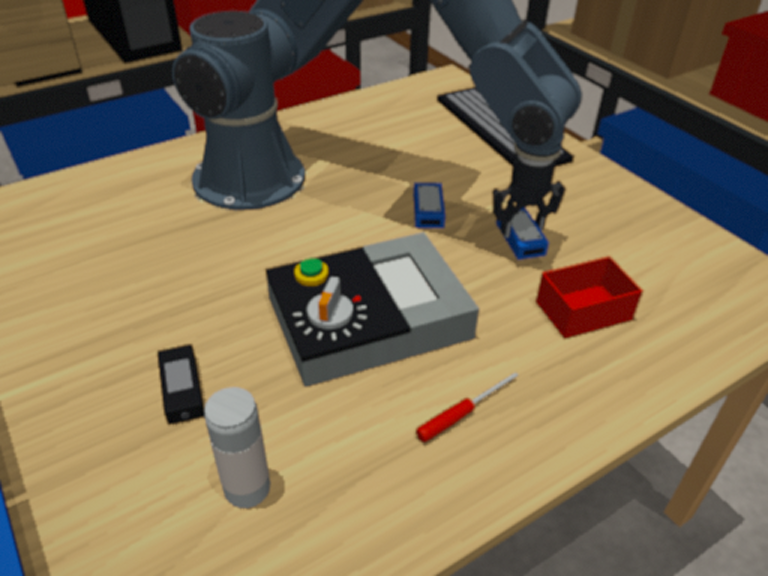

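The cartridge is held with its silver plate at (380,340). Before carrying it I'll check tilt and offset in the hand.

```bash
python3 - <<'E'
from m import *
p,d,c=load('wrist3');W=cloud(d,c)
m=np.zeros(d.shape,bool);m[138:305,196:312]=1
T=W[m&(W[...,2]>.04)&(W[...,2]<.075)];
A=np.c_[T[:,:2]-T[:,:2].mean(0),np.ones(len(T))];s=np.linalg.lstsq(A,T[:,2],rcond=None)[0];r=T[:,2]-A@s;k=abs(r)<.003;s=np.linalg.lstsq(A[k],T[k,2],rcond=None)[0];print('slope',s,T[:,:2].mean(0))
T=T[k];phi=np.radians(-19.5);u=np.array([np.cos(phi),np.sin(phi)]);v=np.array([-u[1],u[0]])
e=(T[:,:2]-[.5019,.3469]);print('far end along x',np.percentile(e@u,99.7),'sides',np.percentile(e@v,[.3,99.7]))
# side edge directions
E
```

```text
slope [-0.00391418  0.00100614  0.0517869 ] [0.51866448 0.34171492]
far end along x 0.057389917385038854 sides [-0.02819856  0.02940869]
```

```bash
python3 - <<'E'
from h import *
D=down(np.radians(-101.2)); x,y=0.5310,0.0565
manip.move_l([0.502,0.347,0.15],max_speed=0.12)
manip.move_l([x,y,0.15],D,max_speed=0.15)
manip.move_l([x,y,0.087],max_speed=0.08);manip.dwell(0.2)
print('w',manip.current_grip_width(),np.round(manip.current_force(),1),np.round(manip.current_ft_torque(),2),manip.current_ee_pos(),manip.current_time())
for n in ['wrist','top']:
    p,d=manip.grab_frame(n);c=manip.get_calibration(n);save(n+'4',p,1.5);np.savez(n+'4.npz',p=p,d=d,**c)
E
```

```text
w 0.6875742766058526 [-0.5 -0.4 -2. ] [ 0.03 -0.02 -0.01] [0.5312399  0.05650889 0.08743665] 18.3417
```

View pics/wrist4.png

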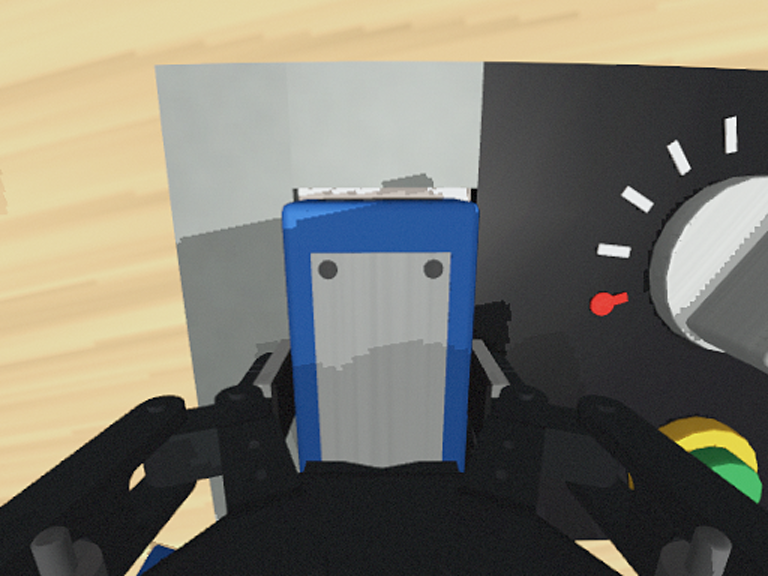

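View pics/top4.png

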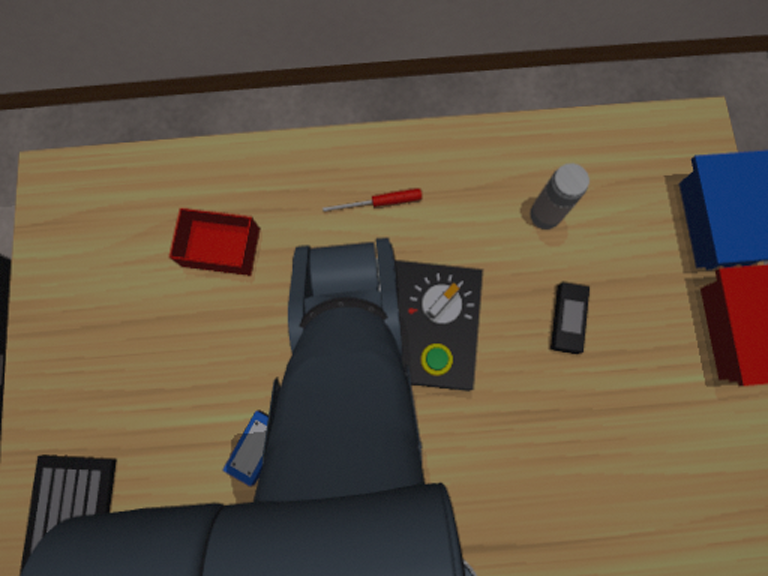

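The bay's far edge shows at (297–475,188), just beyond the cartridge's far edge at row 203. I'll ray-cast both edges to compare alignment.

```bash
python3 - <<'E'
from m import *
p,d,c=load('wrist4');save('crop4',p[110:200,180:330],5)
K=c['camera_matrix'];R=c['R'];t=c['t'];C=-R.T@t
def ray(u,v,z):
    n=cv2.undistortPoints(np.array([[[u,v]]],float),K,np.array([c['k1'],0,0,0,0.]))[0,0];w=R.T@np.array([n[0],n[1],1]);return C+w*(z-C[2])/w[2]
th=np.radians(-11.2);U=np.array([np.cos(th),np.sin(th)]);V=np.array([-U[1],U[0]])
tc=np.array([.5312,.0565])
for nm,u,v,z in [('bayL',196.5,124.7,.07),('bayR',317,124.7,.07),('drvL',188.5,150,.111),('drvR',318.5,150,.111),('drvfar',250,136,.111)]:
    P=ray(u,v,z);e=P[:2]-tc;print(nm,P.round(4),'along',(e@U).round(4),'lat',(e@V).round(4))
E
```

```text
bayL [0.5995 0.0776 0.07  ] along 0.0629 lat 0.0339
bayR [0.586  0.0091 0.07  ] along 0.0629 lat -0.0358
drvL [0.5884 0.0751 0.111 ] along 0.0525 lat 0.0294
drvR [0.5773 0.0192 0.111 ] along 0.0525 lat -0.0277
drvfar [0.589  0.0475 0.111 ] along 0.0585 lat 0.0024
```

View pics/crop4.png

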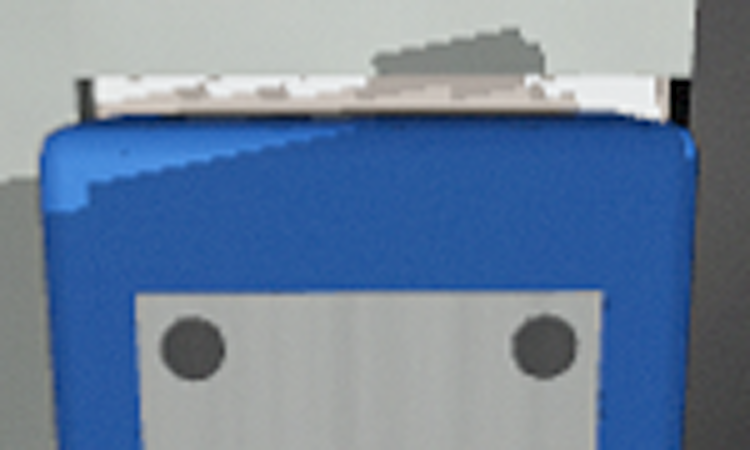

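Alignment is within about 2 mm. I'll shift 1.5 mm right and lower with force checks.

```bash
python3 - <<'E'
from h import *
th=np.radians(-11.2);U=np.array([np.cos(th),np.sin(th)]);V=np.array([-U[1],U[0]])
b=np.array([.5310,.0565])-0.0007*U-0.0015*V
manip.move_l([*b,0.084],max_speed=0.05)
f0=np.array(manip.current_force())
for z in [.080,.077,.074,.072,.070,.069,.068,.067,.066,.065]:
    manip.move_l([*b,z],max_speed=0.04);manip.dwell(0.05)
    f=np.array(manip.current_force());print(z,np.round(f,1),np.round(manip.current_ft_torque(),2),manip.current_ee_pos()[2].round(4))
    if f[2]-f0[2]>5 or np.linalg.norm((f-f0)[:2])>10: break
print(manip.current_time())
E
```

```text
0.08 [-0.2  0.2 -2.4] [-0.03 -0.02 -0.04] 0.0799
0.077 [ 0.3  0.4 -2.6] [ 0.    0.01 -0.02] 0.0769
0.074 [-0.4  0.3 -3.5] [-0.01  0.06  0.01] 0.0739
0.072 [-0.5  1.3 -2.4] [-0.01 -0.01  0.  ] 0.072
0.07 [ 0.1  0.6 -2.6] [-0.04 -0.    0.03] 0.0699
0.069 [-0.1  0.7 -3.5] [ 0.01  0.02 -0.03] 0.069
0.068 [-4.2 -0.6  8.4] [ 0.    0.62 -0.  ] 0.0688
20.7917
```

```bash
python3 - <<'E'
from h import *
manip.set_gripper(1.0);manip.dwell(0.15)
print('F',np.round(manip.current_force(),1))
p0=np.array(manip.current_ee_pos());manip.move_l([p0[0],p0[1],0.16],max_speed=0.12)
manip.move_ptp([0.42,-0.02,0.32],down(np.radians(-101)))
p,d=manip.grab_frame('wrist');c=manip.get_calibration('wrist');save('wrist5',p,1.5);np.savez('wrist5.npz',p=p,d=d,**c)
W=cloud(d,c);Z=W[...,2]
def rect(T): return cv2.minAreaRect((T[:,:2]*1000).astype(np.float32))
m=(abs(Z-.0915)<.005)&(np.hypot((W[...,0]-.53),W[...,1]-.0565)<.08)&(W[...,1]>.0);T=W[m]
n,l,s,ce=cv2.connectedComponentsWithStats(m.astype(np.uint8));i=1+np.argmax(s[1:,4]);T=W[l==i]
A=np.c_[T[:,:2]-T[:,:2].mean(0),np.ones(len(T))];print('drive',rect(T),np.linalg.lstsq(A,T[:,2],rcond=None)[0])
m=(abs(Z-.0692)<.003)&(np.hypot(W[...,0]-.517,W[...,1]+.0075)<.2);print('eraser',rect(W[m]),np.median(W[m][:,2]))
m=(abs(Z-.12)<.005)&(np.hypot(W[...,0]-.536,W[...,1]+.093)<.05);print('bar',rect(W[m]))
hsv=cv2.cvtColor(p,cv2.COLOR_RGB2HSV)
m=(hsv[...,0]>=50)&(hsv[...,0]<=80)&(hsv[...,1]>120)&(np.hypot(W[...,0]-.438,W[...,1]+.073)<.03);print('green',rect(W[m]),np.nanmedian(W[m],0))
print(manip.current_time())
E
```

```text
F [-0.5 -0.3 -0.6]
drive ((529.9567260742188, 55.90688705444336), (60.90422439575195, 118.57425689697266), 79.5126953125) [0.00079685 0.00657809 0.09048799]
eraser ((517.3982543945312, -7.3716888427734375), (301.9065246582031, 219.49072265625), 79.056640625) 0.06822627643792677
bar ((535.5721435546875, -92.88375091552734), (16.365455627441406, 67.33885955810547), 42.77002716064453)
green ((431.4346008300781, -72.96727752685547), (46.590545654296875, 46.61006546020508), 45.14406204223633) [ 0.43081079 -0.07344577  0.09272127]
23.1417
```

View pics/wrist5.png

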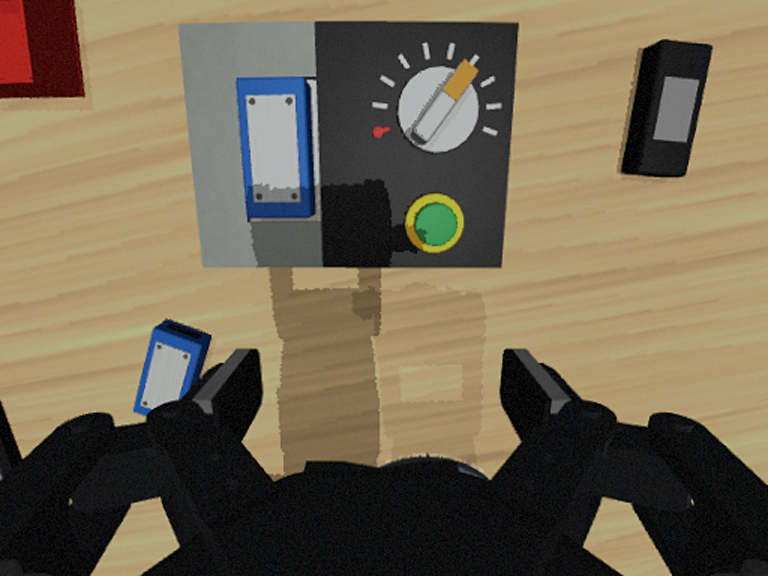

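The cartridge lies flat in the bay at (275,147), with its top 22 mm proud. The dial is still at mark six (462,78). Next is the button at (435,223).

```bash
python3 - <<'E'
from h import *
D=down(np.radians(-101)); x,y=0.4383,-0.0742
manip.set_gripper(0.0,30)
manip.move_ptp([x,y,0.16],D)
manip.move_l([x,y,0.104],max_speed=0.1);manip.dwell(0.1)
f0=np.array(manip.current_force())
z=.104
while z>.079:
    z-=.0015
    manip.move_l([x,y,z],max_speed=0.03);manip.dwell(0.03)
    f=np.array(manip.current_force())-f0;print(round(z,4),np.round(f,1),manip.current_ee_pos()[2].round(4))
    if f[2]>12: break
manip.dwell(0.2);print(np.round(np.array(manip.current_force())-f0,1))
manip.move_l([x,y,0.16],max_speed=0.1)
print(manip.current_time())
E
```

```text
0.1025 [ 1.1 -0.6  0. ] 0.1026
0.101 [ 0.2 -0.6 -1. ] 0.1009
0.0995 [-0.2  0.5 -1.1] 0.0994
0.098 [-0.  -0.1 -0.5] 0.0979
0.0965 [ 0.5  0.  -0.9] 0.0964
0.095 [-0.1 -0.3 -0.5] 0.0949
0.0935 [0.2 0.1 0.8] 0.0936
0.092 [ 0.6 -0.1  1.1] 0.092
0.0905 [ 0.8 -0.6  2.5] 0.0906
0.089 [1.7 0.2 2.7] 0.089
0.0875 [0.8 0.4 3.5] 0.0875
0.086 [ 2.  -0.1  5.9] 0.086
0.0845 [-4.5  1.2 26.4] 0.0856
[-5.7  0.7 25.7]
30.225
```

The button went to its hard stop and was released. Final check from a retreated pose, which touches nothing.

```bash
python3 - <<'E'
from h import *
manip.move_ptp([0.42,-0.02,0.32],down(np.radians(-101)));manip.dwell(0.3)
for n in ['wrist','scene']:
    p,d=manip.grab_frame(n);c=manip.get_calibration(n);save(n+'6',p,1.5)
    W=cloud(d,c);Z=W[...,2];hsv=cv2.cvtColor(p,cv2.COLOR_RGB2HSV)
    def rect(T): return cv2.minAreaRect((T[:,:2]*1000).astype(np.float32))
    if n=='wrist':
        m=(abs(Z-.0915)<.005)&(np.hypot((W[...,0]-.53),W[...,1]-.0565)<.08)&(W[...,1]>.0);k,l,s,ce=cv2.connectedComponentsWithStats(m.astype(np.uint8));i=1+np.argmax(s[1:,4]);T=W[l==i];print('drive',rect(T),np.median(T[:,2]))
        m=(abs(Z-.12)<.005)&(np.hypot(W[...,0]-.536,W[...,1]+.093)<.05);print('bar',rect(W[m]))
    m=(hsv[...,0]>=50)&(hsv[...,0]<=80)&(hsv[...,1]>120)&(np.hypot(W[...,0]-.438,W[...,1]+.073)<.03);print('green z',np.nanmedian(W[m],0))
print(manip.current_time(),np.round(manip.current_force(),1))
E
```

```text
drive ((529.8776245117188, 55.799781799316406), (60.95582962036133, 118.341796875), 79.27618408203125) 0.09120539758037793
bar ((535.7530517578125, -92.88805389404297), (16.683439254760742, 66.68932342529297), 43.02326965332031)
green z [ 0.43681578 -0.07216002  0.09271453]
green z [ 0.44472955 -0.07684662  0.09489571]
31.3417 [-0.3  0.3 -0. ]
```

View pics/scene6.png

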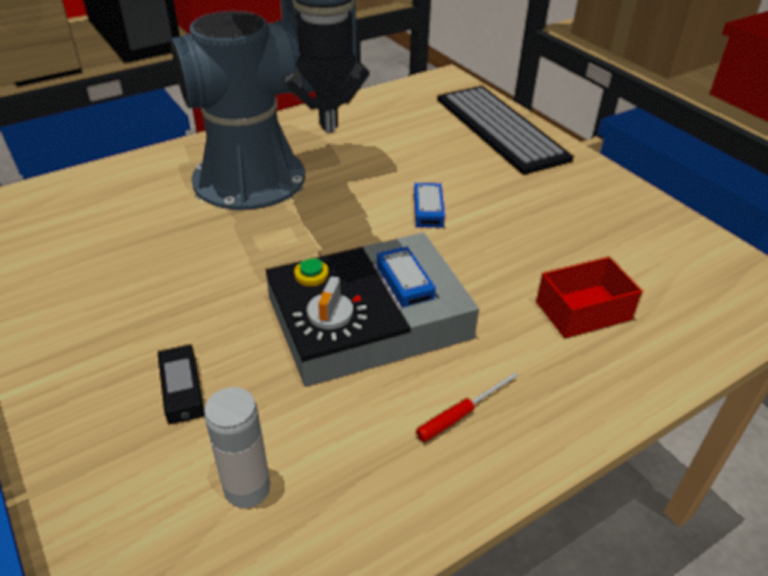

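The cartridge is in the bay at (407,275), the dial is at mark six, and the button is up at (312,267). The bystanders look unmoved, and the robot is clear. Handing in.

```bash
python3 -c "
from bench import manip
print(manip.sign_off())"
```

```text
the job is handed in; nothing more can be done
None
```

The job is handed in after about 31 s on the robot's clock, with all three parts done. The hand-in reported no verdict.

- **Dial:** I turned it three clicks clockwise, from mark three to mark six. The last picture puts its grip bar within about 0.5° of mark six.
- **Cartridge:** I took the left-most blue cartridge (y = 0.347, the look-alike being at 0.265) and lowered it until it touched the bay floor. It lies within about 1 mm of the bay centre, under 1° off in direction and level. The depth picture puts its top about 22 mm above the eraser's top.
- **Button:** I pressed it only after both of those were done. It went down about 8 mm to its hard stop, with a peak of about 26 N, and came back up to its starting height.
- **Bystanders:** They look unmoved in the last scene picture. I compared them by eye and did not measure their positions.

No check failed. The wrist camera's depth read heights about 1 to 2 mm lower than the top and scene cameras did, which is within its stated calibration.

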